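# Find the tired spring mount and flag it

### The job

The microscope has been set aside to check the three spring mounts it stands on; they look alike, but one spring has gone soft. Press each mount's round rubber pad firmly down with the fingertips to find the one that gives most easily, then push the softest mount's red tag fully down and leave the other two tags up. Press and push only: pick nothing up, and leave the other things on the bench where they are.

Things in the scene. Friction and masses are not known exactly. Their poses are not given: they have to be found in the camera images.
- mount_left: spring mount, the leftmost as the robot sees it (largest y) of three alike; fixed. Dark steel foot 146 x 80 x 8 mm, reaching 100 mm to -x and 46 mm to +x of the origin. Origin: on the bench under the spring's centre; z up; -x points from the spring to the mount's red tag. On the spring sits a grey round cap, 62 mm across, with a black rubber pad on top. Any of the three may be the soft one.
- top_left (a point): centre of the top of this mount's rubber pad (54 mm across, 73 mm above the bench before it is pressed); moves with the pad. Pressed slowly (20 mm/s) with 8 N, the two firm mounts sink about 5 to 8 mm and the soft one 13 to 16 mm; bottoming a firm one takes 15 to 20 N
- pad_left (a joint): how far this pad is down, m: 0 fully up (start), 0.016 bottomed. Spring force grows with depth. Let go, a pressed pad rises, but guide friction leaves it a little low: 2 to 3 mm on a firm mount, 5 to 6 mm on the soft one (if pressed at least that far)
- tag_left (a joint): angle of this mount's red tag, rad: 0 aslant, its free end 37 degrees above level; 0.65 fully down, level. Starts at 0 to 0.1, stays where it is left; about 2 N at mid length moves it. Cross hinge 34 mm above the bench, 48 mm from the spring's centre on the mount's -x side; the free end points away from the spring and swings down
- tip_left (a point): middle of the free end of this mount's red tag, a red plate with a white patch, 50 mm long, 36 mm wide, 3 mm thick; this point is 52 mm from its hinge. Fully down, the plate's top is 36 mm above the bench and reaches from 50 to 100 mm out from the spring's centre
- mount_middle: spring mount, the middle one of three alike; fixed. Dark steel foot 146 x 80 x 8 mm, reaching 100 mm to -x and 46 mm to +x of the origin. Origin: on the bench under the spring's centre; z up; -x points from the spring to the mount's red tag. On the spring sits a grey round cap, 62 mm across, with a black rubber pad on top. Any of the three may be the soft one.
- top_middle (a point): centre of the top of this mount's rubber pad (54 mm across, 73 mm above the bench before it is pressed); moves with the pad. Pressed slowly (20 mm/s) with 8 N, the two firm mounts sink about 5 to 8 mm and the soft one 13 to 16 mm; bottoming a firm one takes 15 to 20 N
- pad_middle (a joint): how far this pad is down, m: 0 fully up (start), 0.016 bottomed. Spring force grows with depth. Let go, a pressed pad rises, but guide friction leaves it a little low: 2 to 3 mm on a firm mount, 5 to 6 mm on the soft one (if pressed at least that far)
- tag_middle (a joint): angle of this mount's red tag, rad: 0 aslant, its free end 37 degrees above level; 0.65 fully down, level. Starts at 0 to 0.1, stays where it is left; about 2 N at mid length moves it. Cross hinge 34 mm above the bench, 48 mm from the spring's centre on the mount's -x side; the free end points away from the spring and swings down
- tip_middle (a point): middle of the free end of this mount's red tag, a red plate with a white patch, 50 mm long, 36 mm wide, 3 mm thick; this point is 52 mm from its hinge. Fully down, the plate's top is 36 mm above the bench and reaches from 50 to 100 mm out from the spring's centre
- mount_right: spring mount, the rightmost as the robot sees it (smallest y) of three alike; fixed. Dark steel foot 146 x 80 x 8 mm, reaching 100 mm to -x and 46 mm to +x of the origin. Origin: on the bench under the spring's centre; z up; -x points from the spring to the mount's red tag. On the spring sits a grey round cap, 62 mm across, with a black rubber pad on top. Any of the three may be the soft one.
- top_right (a point): centre of the top of this mount's rubber pad (54 mm across, 73 mm above the bench before it is pressed); moves with the pad. Pressed slowly (20 mm/s) with 8 N, the two firm mounts sink about 5 to 8 mm and the soft one 13 to 16 mm; bottoming a firm one takes 15 to 20 N
- pad_right (a joint): how far this pad is down, m: 0 fully up (start), 0.016 bottomed. Spring force grows with depth. Let go, a pressed pad rises, but guide friction leaves it a little low: 2 to 3 mm on a firm mount, 5 to 6 mm on the soft one (if pressed at least that far)
- tag_right (a joint): angle of this mount's red tag, rad: 0 aslant, its free end 37 degrees above level; 0.65 fully down, level. Starts at 0 to 0.1, stays where it is left; about 2 N at mid length moves it. Cross hinge 34 mm above the bench, 48 mm from the spring's centre on the mount's -x side; the free end points away from the spring and swings down
- tip_right (a point): middle of the free end of this mount's red tag, a red plate with a white patch, 50 mm long, 36 mm wide, 3 mm thick; this point is 52 mm from its hinge. Fully down, the plate's top is 36 mm above the bench and reaches from 50 to 100 mm out from the spring's centre
- petri_dish: bystander, loose: closed clear petri dish, 92 mm across, 17 mm high; origin at the centre of its underside
- sample_jar: bystander, loose: clear round jar with a blue cap, 54 mm across, 75 mm high; origin at the centre of its underside
- culture_flask: bystander, loose: flat clear culture flask lying on its side, 85 x 46 x 26 mm, with a neck and orange screw cap reaching 76 mm from the origin along +x; origin at the centre of its underside
- objective: bystander, loose: chromed microscope objective with a yellow band, standing, 26 mm across, 44 mm high; origin at the centre of its underside
- hex_key: bystander, loose: dark L-shaped hex key lying flat, 85 mm long leg along x, 30 mm leg, 7 mm thick; origin on the bench under the middle of the long leg
- beaker: bystander, loose: open glass beaker, 68 mm across, 85 mm high; origin at the centre of its underside
- eyepiece: bystander, loose: black microscope eyepiece, standing, 34 mm across, 48 mm high; origin at the centre of its underside

How it is judged:
By the outcome, as a careful person would: the job done as asked, in the order asked, and still so for the second after the job is handed in, with the robot touching nothing.
It also fails if it takes over 53 s, if anything falls off the work surface, if the arm or the gripper's body presses on something with over 40 N, if the wrist force passes 120 N, or if a joint passes its speed limit or range.

### The arm

A 6-joint arm with a two-finger parallel gripper is mounted at the origin on the work surface. World frame = base frame: x ahead of the robot, y to its left, z up, the work surface at z = 0. Lengths are in mm, angles in rad, forces in N, time in s.
With the tool pointing down it reaches from about 275 to 825 mm from the base axis. Payload 5.2 kg.
Tool frame: the origin (TCP) lies at the very end of the fingers, on their centre line; the grasp point (between the pads) lies 19 mm behind it; z points along the fingers, y is the direction in which the jaws open and shut (so a half turn about z gives the same grasp; the last joint's range is limited). The gripper opens to 93 mm and grips with 3 to 60 N. Pads are 15 mm wide; open, the fingers measure 128 mm over their backs; the gripper's body (75 mm by 188 mm) begins 65 mm behind the grasp point.
Start: joints at [-1.384, 0.259, 1.535, -0, 1.348, -0.203], TCP at [209.023, -508.738, 218.653] pointing down, gripper open.
Joint ranges: [-3.14, 3.14], [-0.91, 2.08], [0.19, 2.58], [-1.22, 4.36], [0.22, 2.71], [-3.12, 3.12]. Speed limits (rad/s): [2.57, 2.57, 3.14, 3.14, 3.14, 3.14].

### API

Orientations are given as [roll, pitch, yaw] about the fixed x, y, z axes, in that order (R = Rz(yaw) Ry(pitch) Rx(roll)).
In Python, from bench import robot gives the robot as it stands. The module is installed in compiled form; this text tells all that it offers. Calls block until the motion is done:
- robot.move_ptp(position, orientation): joint-space move of the TCP to a pose.
- robot.move_linear(position, ori=None, speed=150, f_stop=None): straight line of the TCP; ori=None keeps the orientation; speed is the mean speed in mm/s. With f_stop (N) it stops when the force on the tool has changed by that much, and returns True; else False.
- robot.move_j(angles): joint-space move.
- robot.move_gripper(opening): opening from 0.0 (shut) to 1.0 (fully open); the grip force is fixed at half the most; returns when the fingers have stopped.
- robot.sleep(seconds).
- robot.inverse_kinematics(position, orientation): joint angles nearest the present ones, or None.
- robot.get_image(name): name is "side" or "top"; returns a dict with "img" (420x560x3 uint8, blue, green, red), "fovy" (degrees; the focal length in pixels is half the picture's height over the tangent of half this angle, whatever the lens; pixels are square), "cx", "cy" (the principal point, pixels), "eye" and "orientation" of the camera in the world. Camera axes: x right, y down, z forward; pixel columns grow to the right and rows downward; lengths in mm; the calibration is good to about 2 mm. A picture is of the moment at which its call begins. There is no depth.
A pose or a line that the arm cannot do raises robot.MotionError and nothing moves.
- robot.hand_in(): hands the job in, once; it reports no verdict.
Readings, each from a call of its own:
- robot.current_t(): time.
- robot.current_qpos(): joint angles.
- robot.current_joint_vel(): joint speeds.
- robot.current_joint_efforts(): joint torques, N m.
- robot.current_tcp_pos(): TCP position.
- robot.current_eef_rot(): TCP orientation.
- robot.current_contact_force(): force on the tool from outside, world axes, zero at the start.
- robot.current_ft_torque(): the same for the moment, N m.
- robot.current_gripper_width(): opening from 0.0 (shut) to 1.0 (fully open).
Only numpy, scipy, OpenCV 4.12 (cv2) and the standard library are available. Lean on these libraries where they do the work, as an engineer would, in place of code of your own. Each camera call takes 0.05 s, during which the arm holds its last target. There are 200 camera calls.

## Working session

There is one attempt and no reset: what is moved stays moved. The work goes in short steps, each a Python script; the robot and the scene stay as the last script left them, time stands still between calls to the robot, and variables do not carry over. Pictures are saved under pics/ and viewed, about 8 in all and at most 12, crops included, and the job is handed in when it is done.

```bash
mkdir -p pics; cat > h.py <<'E'
import numpy as np, cv2
from scipy.spatial.transform import Rotation as Rot
from bench import robot
def cam(n): return robot.get_image(n)
def R_(o):
    o=np.asarray(o,float)
    return o if o.shape==(3,3) else Rot.from_euler('xyz',o).as_matrix()
def foc(c): return c['img'].shape[0]/2/np.tan(np.radians(c['fovy'])/2)
def ray(c,u,v,z):
    d=R_(c['orientation'])@np.array([(u-c['cx'])/foc(c),(v-c['cy'])/foc(c),1]); e=np.array(c['eye'])
    return e+d*(z-e[2])/d[2]
def proj(c,p):
    q=R_(c['orientation']).T@(np.array(p)-np.array(c['eye'])); return q[:2]/q[2]*foc(c)+[c['cx'],c['cy']]
E
python3 - <<'E'
from h import *
for n in('side','top'):
    c=cam(n); cv2.imwrite(f'pics/{n}0.png',c['img']); print({k:c[k] for k in c if k!='img'})
    hsv=cv2.cvtColor(c['img'],cv2.COLOR_BGR2HSV); m=(((hsv[...,0]<8)|(hsv[...,0]>172))&(hsv[...,1]>130)&(hsv[...,2]>70)).astype('uint8')
    k,l,s,ce=cv2.connectedComponentsWithStats(m)
    for i in range(1,k):
        if s[i,4]>30: print(n,s[i],ce[i].round(1), ray(c,*ce[i],52).round(0))
print(robot.current_t(),robot.current_eef_rot())
E
```

```text
{'fovy': 45.00385532487974, 'cx': 285.0419471843945, 'cy': 216.1753551742085, 'eye': array([189.90934302, 756.16219729, 698.86835959]), 'orientation': array([-2.2113177 , -0.00745598, -2.66788866])}
side [372 167  18  14  61] [379.8 174.6] [ 456. -274.   52.]
side [ 14 228  11  11  98] [ 19.3 233. ] [1033.  284.   52.]
side [301 230  23  14  88] [311.5 237.7] [501.  22.  52.]
side [ 29 234  12  12  98] [ 34.6 239.5] [989. 284.  52.]
side [238 304  26  23 177] [250.4 316.9] [504. 261.  52.]
{'fovy': 49.77034911651518, 'cx': 272.73294512183355, 'cy': 205.28280853194624, 'eye': array([ 463.56860931,    5.09427952, 1249.68454342]), 'orientation': array([-3.06510764, -0.02340011, -1.57443025])}
top [135  44   7   7  40] [137.8  47. ] [986. 341.  52.]
top [134  59   8   7  40] [137.4  62.1] [944. 341.  52.]
top [160 216  15  18 129] [166.8 224.3] [506. 256.  52.]
top [251 218  15  16 138] [258.7 225.5] [502.  14.  52.]
top [360 234  19  18 142] [369.2 242.2] [ 457. -279.   52.]
0.1 [-3.13998829e+00 -3.21381433e-04  3.89800263e-01]
```

View pics/side0.png

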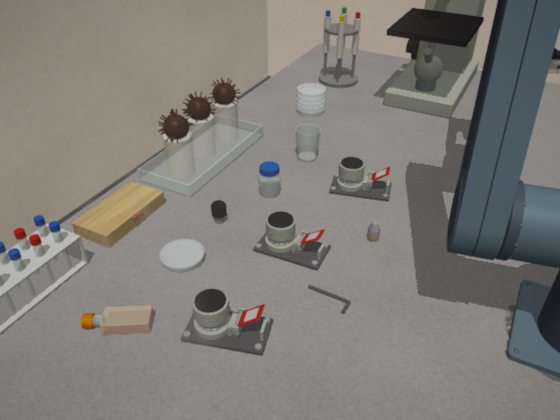

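View pics/top0.png

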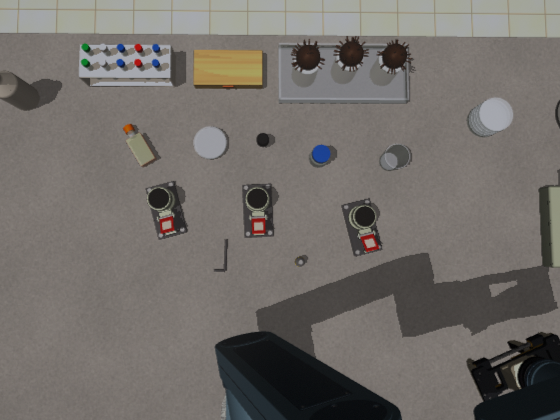

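The side view shows three mounts, with pads at about (211,300), (280,222) and (352,165). In the top view the pads are at about (159,198), (257,198) and (364,216), and the tags point towards the robot. Next I'll locate the pads from both views.

```bash
cat >> h.py <<'E'
def pads(c,seeds,r=14,th=45):
    out=[]
    for u,v in seeds:
        g=c['img'].max(2); m=(g<th).astype('uint8'); k=np.zeros_like(m); cv2.circle(k,(u,v),r,1,-1); m&=k
        n,l,s,ce=cv2.connectedComponentsWithStats(m); i=1+np.argmax(s[1:,4])
        x,y,w,h,a=s[i]; out.append((x+(w-1)/2,y+(h-1)/2,w,h,a,*ce[i]))
    return out
T=[(159,199),(257,199),(364,217)]; S=[(211,300),(280,222),(352,165)]
E
python3 - <<'E'
from h import *
t,s=cam('top'),cam('side')
for c,sd in((t,T),(s,S)):
    for o in pads(c,sd): print(np.round(o,1),ray(c,*o[:2],73).round(1),ray(c,*o[5:],73).round(1))
big=[cv2.resize(c['img'][y-35:y+45,x-45:x+45],None,fx=2.9,fy=2.9,interpolation=2) for c,sd in((t,T),(s,S)) for x,y in sd]
cv2.imwrite('pics/crops.png',np.vstack([np.hstack(big[:3]),np.hstack(big[3:])]))
E
```

```text
[158.5 198.   20.   19.  300.  158.3 197.9] [573.2 273.7  73. ] [573.5 274.3  73. ]
[257. 198.  19.  19. 290. 257. 198.] [572.8  18.2  73. ] [572.8  18.3  73. ]
[364.5 216.   20.   19.  294.  364.6 216. ] [ 525.1 -262.7   73. ] [ 525.2 -263.    73. ]Traceback (most recent call last):
  File "<stdin>", line 4, in <module>
  File "h.py", line 18, in pads
    n,l,s,ce=cv2.connectedComponentsWithStats(m); i=1+np.argmax(s[1:,4])
                                                      ~~~~~~~~~^^^^^^^^^
    return _wrapfunc(a, 'argmax', axis=axis, out=out, **kwds)
    return bound(*args, **kwds)
ValueError: attempt to get argmax of an empty sequence
```

```bash
cat >> h.py <<'E'
P={'left':(573.3,274,13.5),'middle':(572.8,18.2,3),'right':(525.2,-262.9,13)}
def ori(n): return [np.pi,0,np.radians(P[n][2])]
E
python3 - <<'E'
from h import *
s=cam('side')
for o,n in zip(pads(s,[(211,300),(280,222),(352,165)],th=75),P): print(n,np.round(o[:5],1),ray(s,*o[:2],73).round(1))
robot.move_gripper(0.0)
n='right'; x,y,_=P[n]
robot.move_ptp([x,y,150],ori(n)); c=cam('top'); s=cam('side'); cv2.imwrite('pics/above.png',s['img'][60:320,150:500].repeat(2,0).repeat(2,1))
robot.move_linear([x,y,80],speed=100)
print(robot.current_contact_force())
h=robot.move_linear([x,y,56],speed=20,f_stop=8)
print(h,robot.current_tcp_pos(),robot.current_contact_force(),robot.current_t())
robot.sleep(.2);print(robot.current_tcp_pos(),robot.current_contact_force())
robot.move_linear([x,y,80],speed=60); print(robot.current_t())
E
```

```text
left [211. 300.  29.  23. 518.] [571.5 275.7  73. ]
middle [280.  219.5  25.   16.  309. ] [572.8  21.7  73. ]
right [351.5 162.5  22.   12.  188. ] [ 525.7 -260.6   73. ]
[-0.29355386 -0.11482317  0.0963086 ]
True [ 525.33785952 -262.97415191   67.92159388] [-0.41383521 -0.46476801  2.22616391] 4.8667
[ 525.31519576 -263.00296819   68.03838892] [ 0.63932906 -0.84115686  1.58324957]
5.4167
```

View pics/above.png

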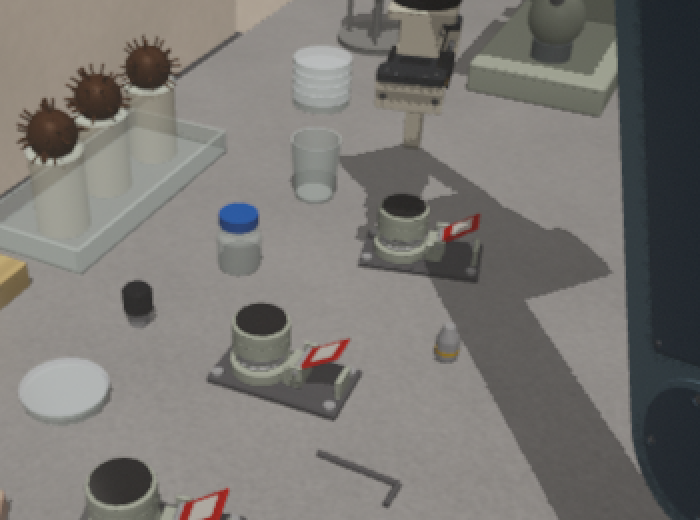

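The fingers sit centred above the right pad, at about (405,200) in the crop. The right mount gave about 5 mm at the 8 N stop. Next I'll press the other two the same way.

```bash
python3 - <<'E'
from h import *
x,y,_=P['right']; robot.move_linear([x,y,150])
for n in('middle','left'):
    x,y,_=P[n]
    robot.move_ptp([x,y,150],ori(n)); robot.move_linear([x,y,80],speed=100)
    h=robot.move_linear([x,y,56],speed=20,f_stop=8)
    print(n,h,robot.current_tcp_pos(),robot.current_contact_force(),robot.current_t())
    robot.sleep(.2);print(robot.current_tcp_pos(),robot.current_contact_force())
    robot.move_linear([x,y,150 if n=='middle' else 80]); print(robot.current_t())
E
```

```text
middle True [573.00571774  18.21725527  57.34912681] [-0.04107085 -0.30521257  4.91021504] 9.075
[573.00567176  18.2070107   57.33257702] [-0.23862091 -0.67824159  4.56183613]
10.0417
left True [573.43944752 274.11635376  65.53905976] [-0.77050866 -0.13162232  4.29158611] 12.6667
[573.42638572 274.10527841  65.71353557] [ 0.88797811 -0.41596307  3.7038281 ]
13.1167
```

Middle sank 15.7 mm, against 5 mm for right and 7.5 mm for left, so the middle mount is the soft one. The right press tripped early and lightly, so I'll press that mount again, harder, before pushing the middle tag.

```bash
python3 - <<'E'
from h import *
x,y,_=P['left']; robot.move_linear([x,y,150])
x,y,_=P['right']
robot.move_ptp([x,y,150],ori('right')); robot.move_linear([x,y,80],speed=100)
h=robot.move_linear([x,y,58],speed=20,f_stop=10)
print(h,robot.current_tcp_pos(),robot.current_contact_force(),robot.current_t())
if robot.current_tcp_pos()[2]<60: raise SystemExit
robot.move_linear([x,y,150])
x,y,a=P['middle'];a=np.radians(a);x-=82*np.cos(a);y-=82*np.sin(a)
robot.move_ptp([x,y,150],ori('middle')); robot.move_linear([x,y,75],speed=100)
h=robot.move_linear([x,y,33.5],speed=30,f_stop=18)
print(h,robot.current_tcp_pos(),robot.current_contact_force(),robot.current_t())
robot.sleep(.2);print(robot.current_tcp_pos(),robot.current_contact_force())
robot.move_linear([x,y,150]); robot.move_ptp([300,-300,250],ori('middle'))
print(robot.current_t())
t,s=cam('top'),cam('side')
big=[cv2.resize(c['img'][y-35:y+45,x-45:x+45],None,fx=2.9,fy=2.9,interpolation=2) for c,sd in((t,T),(s,S)) for x,y in sd]
cv2.imwrite('pics/after.png',np.vstack([np.hstack(big[:3]),np.hstack(big[3:])]))
E
```

```text
True [ 525.27402465 -262.95303906   66.36796471] [-0.30442567  0.5230755   3.73872788] 17.2667
True [490.55177747  13.94319652  35.71407196] [-1.35424006 -0.24125933  6.49933593] 21.1833
[490.53219348  13.93588257  35.71211564] [-1.13262361  0.90665639  6.71072235]
23.7167
```

View pics/after.png

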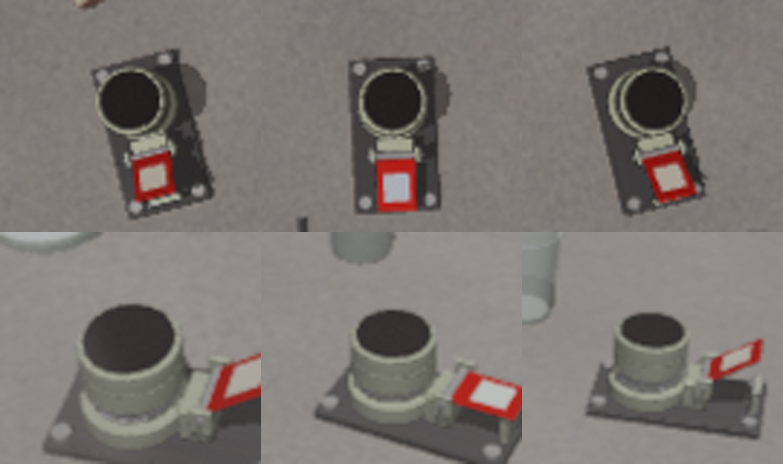

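The crops show the middle tag level on its stop, at about (397,185) and (490,395). The left and right tags are still aslant. Handing in.

```bash
python3 -c "
from h import *
robot.hand_in(); print(robot.current_t())"
```

```text
the job is handed in; nothing more can be done
the job is handed in; nothing more can be done
```

The middle mount is the soft one. I pushed its red tag fully down, left the other two tags up, and handed the job in.

| Mount | Sink at the 8 N stop |
|---|---|
| Left | 7.5 mm |
| Middle | 15.7 mm (nearly bottomed) |
| Right | 5.1 mm |

- **Right mount re-pressed:** the first press there read only 2.2 N just after it stopped. I pressed again with a 10 N stop, and it gave 6.6 mm, still firm. Readings just after stopping were below the set stop force on all the presses.
- **Tag:** the middle tag was pressed until the fingertips stopped at 35.7 mm, its fully-down height being 36 mm. The last pictures show it level, with the left and right tags still aslant.
- **Other items:** the robot ended clear of everything, at 23.7 s on its clock just before the last pictures. I did not compare the loose items before and after; the fingers only went down over the pads and the middle tag.

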